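# Clamp the loaded slide rack

### The job

Two identical white rack stations stand on the bench of a cytology lab, each with a hold-down lever raised; only one of them has the aluminium rack of glass slides in it. Lock that rack for the run: press the orange release button in the grip of its lever and, keeping it pressed, swing the lever all the way down, then let go so that the button springs out again. Leave the empty station's lever raised.

Things in the scene. Friction and masses are not known exactly. Their poses are not given: they have to be found in the camera images.
- clamp_lever (a joint): Lever of the station holding the slide rack, rad: 0 to 0.08 at start (raised), 0.70 fully down on its stop. Arm elevation above level = 0.70 minus this. Level hinge in the navy bracket, 85 mm above the bench. Black grip 92x30x22 mm, 119 to 211 mm from the hinge, points away from the robot (+-20 deg). Stiff hinge, stays put: 6 to 9 N at the button moves it. Button out: a ratchet blocks it within 0.17.
- clamp_button (a joint): Orange release button of that lever, m: 0 out, 0.007 fully pressed. Spring 2 N at first, 5 N fully in; beyond 0.005 the ratchet is free. Let out on the way, it catches again in the next notch; let out with the lever fully down, it locks it. A push square on the button first sinks it, then swings the lever.
- clamp_button_face (a point): Centre of the outer face of that button (40 mm along the lever, 24 across), in the grip's upper side; moves with it. Axes: x along the lever to its free end, y along the hinge, z out of the face (leans back to the bracket when raised, straight up when down). Button out: 165 mm along x and 21 mm along z from the hinge axis, 10 mm proud of the grip; pressed: 14 mm along z, 3 mm proud.
- idle_lever (a joint): The same lever, with the same button and ratchet, on the empty station (no rack, bare locating pins), rad: 0 to 0.08 at start, raised. It must stay up.

How it is judged (in metres and radians):
On the way:
1. the release button of the loaded station's lever is pressed in while the lever is still up (less than 0.30 rad down) (value of joint clamp_button above 0.004 m and value of joint clamp_lever below 0.3 rad), for 0.04 s.
At the end, for the whole second after the job is handed in: The loaded station's lever is down, within 10 degrees of its lower stop (joint above 0.525 rad), its button has sprung out (less than 2 mm in), and the empty station's lever is still up (joint below 0.25 rad) (value of joint clamp_lever above 0.525 rad and value of joint clamp_button below 0.002 m and value of joint idle_lever below 0.25 rad); the robot touches nothing.
It fails at once if the empty station's lever is swung down (more than 0.25 rad) (value of joint idle_lever above 0.25 rad).
It also fails if it takes over 32 s, if anything falls off the work surface, if the arm or the gripper's body presses on something with over 40 N, if the wrist force passes 120 N, or if a joint passes its speed limit or range.

### The arm

A 6-joint arm with a two-finger parallel gripper is mounted at the origin on the work surface. World frame = base frame: x ahead of the robot, y to its left, z up, the work surface at z = 0. Lengths are in mm, angles in rad, forces in N, time in s.
With the tool pointing down it reaches from about 350 to 775 mm from the base axis. Payload 7.3 kg.
Tool frame: the origin (TCP) lies at the very end of the fingers, on their centre line; the grasp point (between the pads) lies 19 mm behind it; x points along the fingers, z is the direction in which the jaws open and shut, and the axes are right-handed (so a half turn about x gives the same grasp; the last joint's range is limited). The gripper opens to 92 mm and grips with 3 to 60 N. Pads are 19 mm wide; open, the fingers measure 130 mm over their backs; the gripper's body (75 mm by 190 mm) begins 47 mm behind the grasp point.
Start: joints at [1.141, 0.342, 1.524, -0, 1.275, -0.146], TCP at [146.989, 504.026, 194.441] pointing down, gripper open.
Joint ranges: [-2.53, 2.53], [-0.77, 2.02], [0.04, 2.7], [-1, 4.14], [0.28, 2.66], [-3.11, 3.11]. Speed limits (rad/s): [2.57, 2.57, 3.14, 3.14, 3.14, 3.14].

### API

Orientations are given as [roll, pitch, yaw] about the fixed x, y, z axes, in that order (R = Rz(yaw) Ry(pitch) Rx(roll)).
In Python, from plant import * gives the robot as it stands.
- The arm moves only by the tool carry_out, never from a script. Its argument "rows" is a list of rows, each a list of 4 numbers: the shift along the world's x, y, z in mm, then the turn about the world's z in degrees. In form: [[x, y, z, twist], ...]. A call has 1 to 20 rows; each row is the pose to reach, as a shift and turn from the pose measured when the call began; what a row does not reach only later rows make up. A row lasts 1/12 s, in which the tool goes at most 41.7 mm and 7.16 degrees, less where a joint would pass 70% of its speed; a pose out of reach is approached as far as the arm can. A call with a gripper value outside its range is refused whole. "hand" is the finger opening in mm, from 0 to 91.8, set as the call begins (left out, the last holds). The fingers move at their own pace and stop on an object; the grip force is fixed at half the most. Time passes only in rows, so rows that repeat a pose let the fingers close. It gives the time, the measured TCP pose, the force and the opening at its end, in the units of the state.
- get_obs(): the state, without advancing time (a new reading comes with each control period).
- capture(name): name is "scene" or "top" or "wrist"; returns the picture (420x560x3 uint8, red, green, blue); there is no depth.
- camera_info(name): a dict with "camera_matrix" (3x3 intrinsics, pixels), "pose" (4x4, takes a point from camera to world coordinates); the wrist camera has in their place "mount" (4x4, takes a point from camera to tool coordinates, whose origin is the TCP and whose axes are the tool frame's). Camera axes: x right, y down, z forward; pixel columns grow to the right and rows downward; lengths in mm; the calibration is good to about 2 mm. A picture is of the moment at which its call begins: read the wrist's pose just before it. camera_info takes no time and is no camera call.
- close_job(): hands the job in, once; it reports no verdict.
The state is a dict: "time": time; "joint_positions": joint angles; "dq": joint speeds; "tau": joint torques, N m; "tool_pos": TCP position; "tcp_rot": TCP orientation; "contact_force": force on the tool from outside, world axes, zero at the start; "moment": the same for the moment, N m; "grip_width": finger opening in mm.
Only numpy, scipy, OpenCV 4.12 (cv2) and the standard library are available. Lean on these libraries where they do the work, as an engineer would, in place of code of your own. Each camera call takes 0.05 s, during which the arm holds its last target. There are 200 camera calls.

## Working session

There is one attempt and no reset: what is moved stays moved. The work goes in short steps, Python scripts to look and compute and a tool call to move; the robot and the scene stay as the last step left them, time stands still between calls to the robot, and variables do not carry over. Pictures are saved under pics/ and viewed, about 8 in all and at most 12, crops included, and the job is handed in when it is done.

Besides the shell and the picture viewer there is one more tool, called after "Call:" as name(argument=value, ...), one argument or row to a line, values as JSON. carry_out: Moves the arm, as the interface text tells. Its arguments: {"type":"object","properties":{"rows":{"type":"array"},"hand":{"type":"number"}},"required":["rows"]}

```bash
mkdir -p pics; python3 - <<'E'
from plant import *
import cv2
o=get_obs();print(o)
for n in("scene","top"):
    cv2.imwrite(f"pics/{n}0.png",capture(n)[:,:,::-1]);c=camera_info(n);print(c)
print(camera_info("wrist"))
E
```

```text
{'time': 0.0, 'joint_positions': array([ 1.14099925e+00,  3.42748954e-01,  1.52500498e+00, -6.77926917e-06,
        1.27537487e+00, -1.45974861e-01]), 'dq': array([-0.00141362, -0.00163944, -0.0008482 , -0.00057986,  0.00039425,
        0.00038721]), 'tau': array([ 1.04576040e-03, -4.31242096e+01, -2.44219619e+01,  7.18409009e-02,
        5.60849416e-02, -1.40996613e-04]), 'tool_pos': array([146.79542473, 503.59739736, 193.73557893]), 'tcp_rot': array([ 2.99983777,  1.56926017, -1.99637144]), 'contact_force': array([ 0.2261853 , -1.29253757, -0.40453122]), 'moment': array([-0.03086047,  0.04074654, -0.00593696]), 'grip_width': 91.73659598219238}
{'camera_matrix': array([[489.92215399,   0.        , 280.93730901],
       [  0.        , 489.92215399, 209.51449379],
       [  0.        ,   0.        ,   1.        ]]), 'pose': array([[-8.89313722e-01,  3.75365445e-01, -2.61193197e-01,
         7.09036836e+02],
       [ 4.57224440e-01,  7.19645185e-01, -5.22548198e-01,
         4.38000096e+02],
       [-8.18011064e-03, -5.84133196e-01, -8.11616593e-01,
         8.91504900e+02],
       [ 0
[... 423 characters left out ...]
00],
       [-5.32258553e-03, -2.00344204e-01, -9.79711116e-01,
         1.03247189e+03],
       [ 0.00000000e+00,  0.00000000e+00,  0.00000000e+00,
         1.00000000e+00]])}
{'camera_matrix': array([[315.32614679,   0.        , 276.51223995],
       [  0.        , 315.32614679, 212.52097923],
       [  0.        ,   0.        ,   1.        ]]), 'mount': array([[ 7.76929682e-04, -2.51897522e-01,  9.67753602e-01,
        -1.89653494e+02],
       [-6.48639642e-04, -9.67753818e-01, -2.51897058e-01,
         6.83598828e+01],
       [ 9.99999488e-01, -4.32017049e-04, -9.15267384e-04,
         8.21593121e-01],
       [ 0.00000000e+00,  0.00000000e+00,  0.00000000e+00,
         1.00000000e+00]])}
```

View pics/scene0.png

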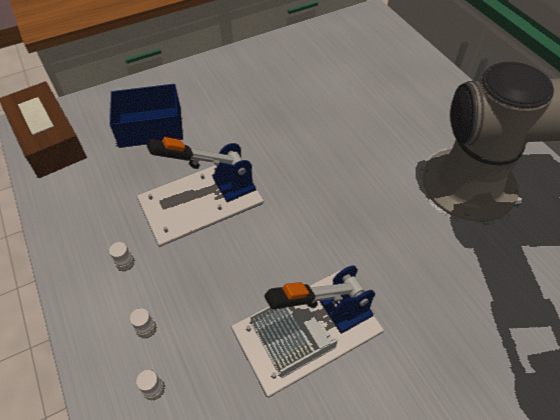

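View pics/top0.png

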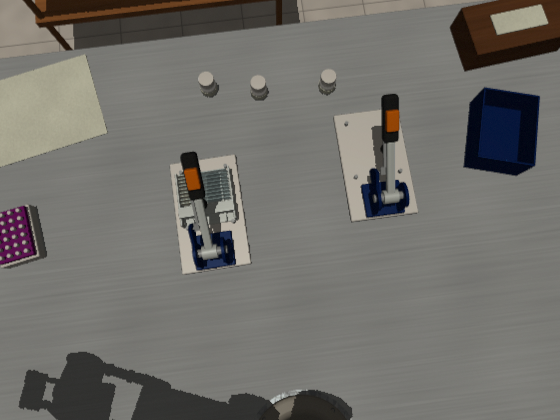

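The rack is in the left station: button near (193,178) in the top view and (296,291) in the scene view. The empty station is on the right. I'll enlarge both views for measuring.

```bash
python3 - <<'E'
import cv2,numpy as np
a=cv2.imread("pics/top0.png")[140:280,160:260];b=cv2.imread("pics/scene0.png")[255:345,255:385]
a=cv2.resize(a,None,fx=4,fy=4,interpolation=2);b=cv2.resize(b,None,fx=3,fy=3,interpolation=2)
c=np.zeros((560,800,3),np.uint8);c[:,:400]=a;c[:270,410:800]=b
cv2.imwrite("pics/crop.png",c)
for n in("top","scene"):
    im=cv2.imread(f"pics/{n}0.png");h=cv2.cvtColor(im,cv2.COLOR_BGR2HSV)
    m=cv2.inRange(h,(3,150,110),(16,255,255));k,l,s,ce=cv2.connectedComponentsWithStats(m)
    for i in range(1,k):
        if s[i,4]>40:print(n,s[i],ce[i])
E
```

```text
top [36  0 10  8 69] [40.86956522  3.20289855]
top [387 110  12  22 250] [392.48 120.5 ]
top [184 168  16  22 257] [191.61478599 178.84824903]
scene [  10    0  172   44 3889] [72.26819234 14.36153253]
scene [162 137  23  11 161] [172.31677019 142.28571429]
scene [282 282  27  17 285] [294.75789474 289.3122807 ]
```

View pics/crop.png

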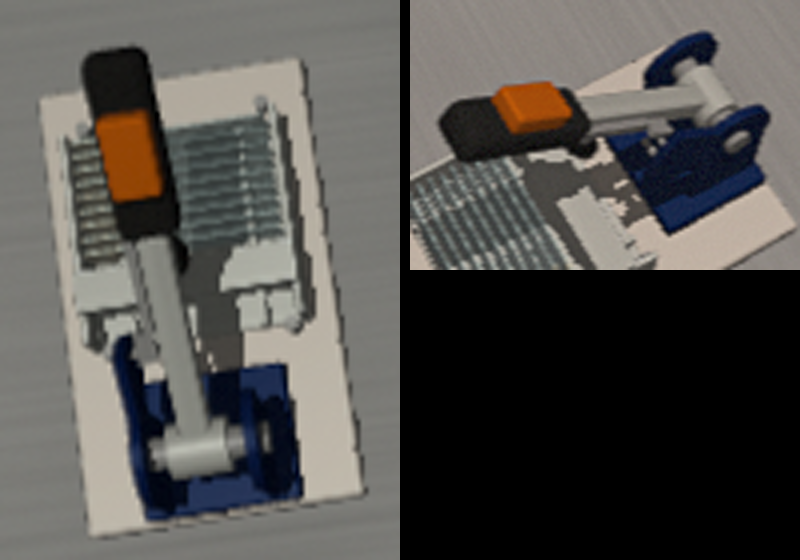

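```bash
cat > h.py <<'E'
import numpy as np
from plant import *
from scipy.optimize import least_squares
C={n:camera_info(n) for n in("top","scene")}
def proj(n,P):
    T=np.linalg.inv(C[n]["pose"]);p=T[:3,:3]@P+T[:3,3];p=C[n]["camera_matrix"]@p;return p[:2]/p[2]
def pt(h,yaw,q,x,y,z):
    e=.7-q;c,s=np.cos(yaw),np.sin(yaw)
    r=x*np.cos(e)-z*np.sin(e);w=x*np.sin(e)+z*np.cos(e)
    return np.array([h[0]+r*c-y*s,h[1]+r*s+y*c,85+w])
E
python3 - <<'E'
from h import *
t=lambda u,v:(160+(u+.5)/4-.5,140+(v+.5)/4-.5)
s=lambda u,v:(255+(u-410+.5)/3-.5,255+(v+.5)/3-.5)
# top view: image up=+x, left=+y
obs=[("top",t(97,118),(185,12,21)),("top",t(150,110),(185,-12,21)),("top",t(163,192),(145,-12,21)),("top",t(112,202),(145,12,21)),
("scene",s(533,102),(165,0,21))]
hub=[("top",t(197,448)),("scene",s(713,97))]
def f(p):
    r=[]
    for n,uv,l in obs:
        r+=list((proj(n,pt(p[:2],p[2],p[3],*l))-uv)*(2 if n=="scene" else 1))
    for n,uv in hub:
        H=np.array([p[0],p[1],85.]);d=C[n]["pose"][:3,3]-H;r+=list(proj(n,H+11*d/np.linalg.norm(d))-uv)
    return np.array(r)
R=least_squares(f,[430,150,.1,.05]);print(R.x,R.fun.round(1))
for q in(R.x[3],.2,.4,.6,.7):print(q,pt(R.x[:2],R.x[2],q,165,0,21),pt(R.x[:2],R.x[2],q,165,0,14))
import scipy.spatial.transform as S
o=get_obs();print(S.Rotation.from_euler('xyz',o['tcp_rot']).as_matrix().round(3))
E
```

```text
[4.10523840e+02 1.36331728e+02 7.30931333e-03 9.65237436e-02] [ 0.1  0.1  0.1  0.4  0.7  0.3  0.6 -0.5  0.5  0.5 -0.   0.2 -0.9  0.6]
0.09652374360333756 [534.45854387 137.23762123 195.92956573] [538.43099469 137.26665764 190.1659912 ]
0.2 [545.25342736 137.31652582 182.53444767] [548.60931649 137.3410555  176.39136974]
0.4 [561.94439145 137.43852748 153.82290037] [564.01297764 137.4536477  147.13554495]
0.6 [572.59869599 137.51640452 122.36760122] [573.29751124 137.52151247 115.40257206]
0.7 [575.51943245 137.53775348 106.        ] [575.51943245 137.53775348  99.        ]
[[-0.001 -0.96   0.28 ]
 [-0.001  0.28   0.96 ]
 [-1.     0.    -0.001]]
```

The fit is good, with residuals under 1 px. Hinge is at (410.5, 136.3), yaw about 0, lever about 0.09. I'll close the fingers, turn so the jaws lie across the lever, and go above the button.

Call:
carry_out(
  rows=[
    [0,0,35,0],
    [0,0,70,3],
    [30,-28,70,6],
    [60,-57,70,9],
    [90,-85,70,12],
    [120,-114,70,15],
    [150,-143,70,16.7],
    [180,-172,70,16.7],
    [210,-200,70,16.7],
    [240,-230,70,16.7],
    [270,-258,70,16.7],
    [300,-288,70,16.7],
    [330,-317,70,16.7],
    [360,-346,70,16.7],
    [379.5,-366.4,70,16.7],
    [379.5,-366.4,60,16.7],
    [379.5,-366.4,45,16.7],
    [379.5,-366.4,45,16.7],
    [379.5,-366.4,45,16.7],
  ],
  hand=0,
)

```text
time: 1.68
tool_pos: [525.3, 137.5, 238.0]
tcp_rot: [2.031, 1.567, -2.674]
contact_force: [0.1, 0.2, -0.1]
grip_width: 0.6
```

```bash
python3 - <<'E'
from h import *
import cv2
o=get_obs();print(o['time'],o['tool_pos'],o['tcp_rot'],o['contact_force'],o['grip_width'])
a=capture("wrist");b=capture("scene")
c=np.hstack([a[::1,:],b])[:, :, ::-1]
cv2.imwrite("pics/w1.png",cv2.resize(c,(800,300)))
E
```

```text
1.6833 [525.31926855 137.52004784 237.97013894] [ 2.0305422   1.56747613 -2.67395048] [ 0.07389533  0.20524135 -0.12786296] 0.6117074278399169
```

View pics/w1.png

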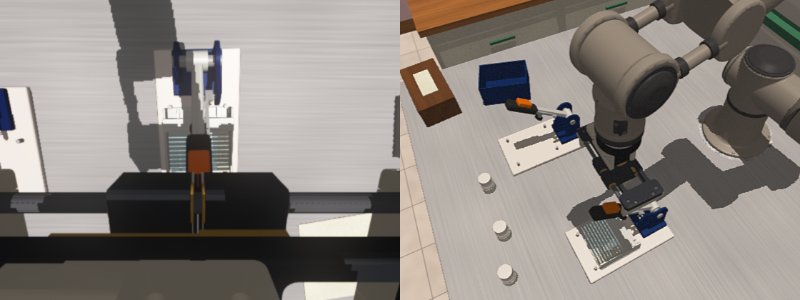

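Left pane: button at (199,160), in line with the fingers at column 197. Right pane: the hand is above the loaded station and clear of the other. Next I'll descend and press the button along its normal.

Call:
carry_out(
  rows=[
    [0,0,-12,0],
    [0,0,-26,0],
    [0,0,-35,0],
    [0.3,0,-38,0],
    [1.5,0,-39.5,0],
    [2.5,0,-41,0],
    [3.5,0,-42.5,0],
    [4.5,0,-44,0],
    [5,0,-45,0],
    [5,0,-45,0],
  ],
)

```text
time: 2.62
tool_pos: [531.3, 137.8, 194.4]
tcp_rot: [-2.782, 1.569, -1.203]
contact_force: [-0.5, 0.0, 0.6]
grip_width: 0.5
```

Call:
carry_out(
  rows=[
    [1,0,-1.5,0],
    [2,0,-3,0],
    [2,0,-3,0],
  ],
)

```text
time: 2.87
tool_pos: [533.3, 137.8, 191.1]
tcp_rot: [-3.074, 1.57, -1.495]
contact_force: [-0.5, 0.3, 0.2]
grip_width: 0.4
```

```bash
python3 - <<'E'
from h import *
import cv2
o=get_obs();print(o['time'],o['tool_pos'],o['contact_force'])
a=capture("wrist");o=get_obs();print(o['contact_force'])
cv2.imwrite("pics/w2.png",cv2.resize(a[130:390,140:420,::-1],None,fx=2,fy=2,interpolation=2))
E
```

```text
2.8667 [533.32184462 137.78715257 191.09149507] [-0.45250448  0.27504703  0.16257663]
[ 0.04773599  0.12537379 -1.16034777]
```

View pics/w2.png

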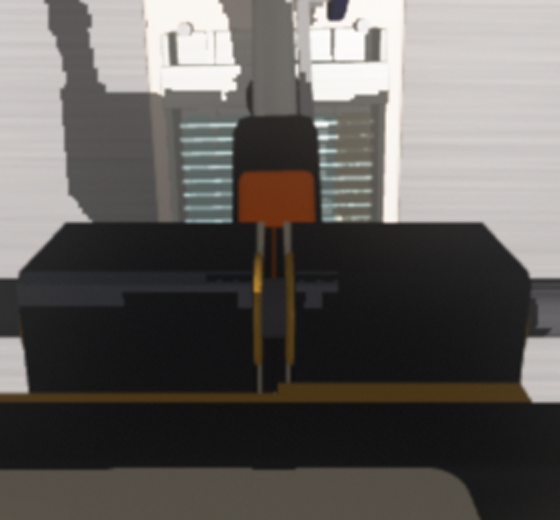

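The tip at crop (274,222) is over the button's middle, and the button's near edge is at row 172 as predicted. No clear force yet, so I'll go deeper in small steps.

Call:
carry_out(
  rows=[
    [1,0,-1.5,0],
    [2,0,-3,0],
    [2,0,-3,0],
    [2,0,-3,0],
  ],
)

```text
time: 3.25
tool_pos: [535.2, 137.8, 188.0]
tcp_rot: [2.981, 1.569, -1.723]
contact_force: [-0.0, 0.2, 0.0]
grip_width: 0.3
```

```bash
python3 - <<'E'
from h import *
import cv2
o=get_obs();print(o['time'],o['tool_pos'],o['contact_force'])
cv2.imwrite("pics/s2.png",cv2.resize(capture("scene")[235:355,250:400,::-1],None,fx=5,fy=5,interpolation=2))
print(get_obs()['contact_force'])
E
```

```text
3.25 [535.24004378 137.77380891 188.04187906] [-0.0132492   0.17878571  0.04215074]
[-0.33042865 -0.0596476  -0.95248187]
```

View pics/s2.png

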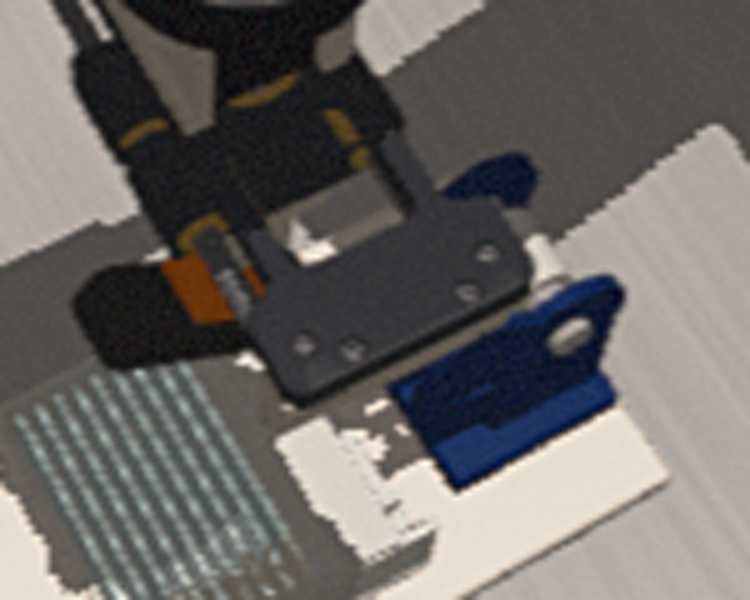

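The finger is in front of the button around crop (235,290), and the button looks unmoved. Still no force, so I'll continue.

Call:
carry_out(
  rows=[
    [1,0,-1.5,0],
    [2,0,-3,0],
    [2,0,-3,0],
    [2,0,-3,0],
  ],
)

```text
time: 3.63
tool_pos: [537.2, 137.7, 185.0]
tcp_rot: [2.838, 1.569, -1.866]
contact_force: [-0.6, 0.3, 0.1]
grip_width: 0.4
```

```bash
python3 - <<'E'
from h import *
import cv2
o=get_obs();print(o['time'],o['tool_pos'],o['contact_force'],o['moment'])
a=capture("scene")[:,:,::-1];w=capture("wrist")[:,:,::-1]
cr=cv2.resize(a[245:345,260:340],None,fx=5,fy=5,interpolation=2).copy()
old=cv2.resize(cv2.imread("pics/scene0.png")[245:345,260:340],None,fx=5,fy=5,interpolation=2)
def d(P,c):
    for im in(cr,old):
        u=(proj("scene",np.array(P))-(260,245)+.5)*5-.5;cv2.circle(im,(int(u[0]),int(u[1])),3,c,-1)
d(o['tool_pos'],(0,255,0))
for x in(145,185):
    for y in(-12,12):d(pt((410.5,136.3),.0073,.0965,x,y,21),(255,255,0))
cv2.imwrite("pics/s3.png",np.hstack([old,cr]))
cv2.imwrite("pics/w3.png",w)
E
```

```text
3.6333 [537.20415339 137.74741319 184.96751989] [-0.61140179  0.2922438   0.11890611] [ 0.03669571 -0.00826049  0.00449507]
```

View pics/s3.png

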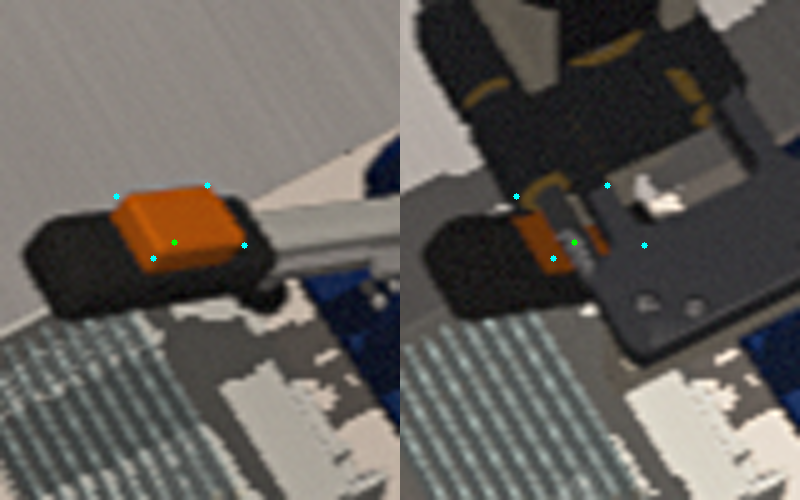

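```bash
python3 - <<'E'
import cv2,numpy as np
b=cv2.imread("pics/w3.png")[150:260,240:320];a=cv2.imread("pics/w2.png")[40:260,200:360]
cv2.imwrite("pics/w4.png",np.hstack([cv2.resize(a,(400,550),interpolation=2),cv2.resize(b,(400,550),interpolation=2)]))
E
```

```text
(no output)
```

View pics/w4.png

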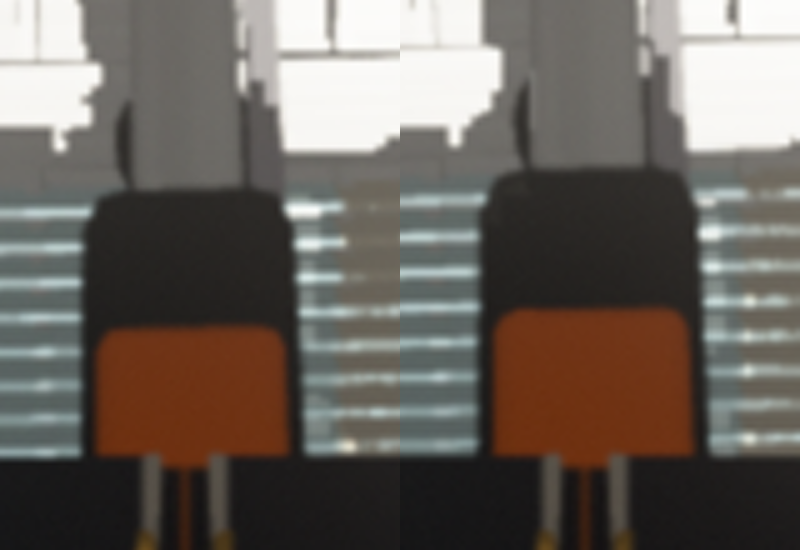

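```bash
python3 - <<'E'
from h import *
from scipy.spatial.transform import Rotation as Ro
W=camera_info("wrist");o=get_obs()
R=Ro.from_euler('xyz',o['tcp_rot']).as_matrix();print(R.round(3))
def ray(K,T,u):
    d=T[:3,:3]@np.linalg.solve(K,[u[0],u[1],1]);return T[:3,3],d/np.linalg.norm(d)
def wr(tcp,u):
    T=np.eye(4);T[:3,:3]=R;T[:3,3]=tcp;return ray(W["camera_matrix"],T@W["mount"],u)
t=lambda u,v:(160+(u+.5)/4-.5,140+(v+.5)/4-.5)
s=lambda u,v:(260+(u+.5)/5-.5,245+(v+.5)/5-.5)
top=lambda u:ray(C["top"]["camera_matrix"],C["top"]["pose"],u)
sc=lambda u:ray(C["scene"]["camera_matrix"],C["scene"]["pose"],u)
def tri(*r):
    A=sum(np.eye(3)-np.outer(d,d) for _,d in r);b=sum((np.eye(3)-np.outer(d,d))@p for p,d in r)
    P=np.linalg.solve(A,b);return P.round(1),[round(float(np.linalg.norm(np.cross(P-p,d))),1) for p,d in r]
w2=(533.3,137.8,191.1);w3=o['tool_pos']
print("near edge",tri(top(t(137,197)),wr(w2,(278.2,215.4))),tri(top(t(137,197)),wr(w3,(278.8,211.8))),"model",pt((410.5,136.3),.0073,.0965,145,0,21))
print("grip near",tri(top(t(155,236)),wr(w2,(276.5,188)),wr(w3,(277.5,184))))
print("face ctr top+scene",tri(top(t(130.5,155.5)),sc(s(184,218))))
print("hub",tri(top(t(197,448)),sc((356,287.3))))
E
```

```text
[[-0.    -1.    -0.008]
 [-0.001 -0.008  1.   ]
 [-1.     0.    -0.001]]
near edge (array([519.9, 139.7, 177.7]), [0.1, 0.1]) (array([520.4, 140. , 175.5]), [0.1, 0.1]) model [517.96543085 137.08451158 184.58195476]
grip near (array([508. , 138.6, 142.1]), [0.6, 0.3, 0.6])
face ctr top+scene (array([534. , 137.6, 198.6]), [0.1, 0.1])
hub (array([409.8, 136.8,  87.2]), [1.2, 1.2])
```

Call:
carry_out(
  rows=[
    [1,0,-2,0],
    [2,0,-4,0],
    [2,0,-4,0],
    [2,0,-4,0],
  ],
)

```text
time: 4.07
tool_pos: [539.2, 137.7, 180.9]
tcp_rot: [2.71, 1.569, -1.994]
contact_force: [1.2, -0.1, 0.7]
grip_width: 0.6
```

```bash
python3 - <<'E'
from h import *
import cv2
o=get_obs();print(o['time'],o['tool_pos'],o['contact_force'],o['tau'],o['joint_positions'])
a=capture("scene")[:,:,::-1];w=capture("wrist")[:,:,::-1]
cv2.imwrite("pics/w5f.png",w);cv2.imwrite("pics/s5f.png",a)
x=cv2.imread("pics/w3.png")[170:260,250:310]
cv2.imwrite("pics/w5.png",np.hstack([cv2.resize(w[170:260,250:310],(360,540),interpolation=2),cv2.resize(a[255:345,270:340],(420,540),interpolation=2)]))
E
```

```text
4.0667 [539.17306679 137.74763328 180.88450148] [ 1.22289528 -0.10591115  0.67603606] [-1.43604109e-02 -4.64861870e+01 -2.43305951e+01 -3.39674950e-02
  6.74516894e-02 -9.24736523e-04] [ 1.13199612e-01  4.10973309e-01  1.45719405e+00 -1.30685423e-03
  1.27416876e+00 -1.46561676e+00]
```

View pics/w5.png

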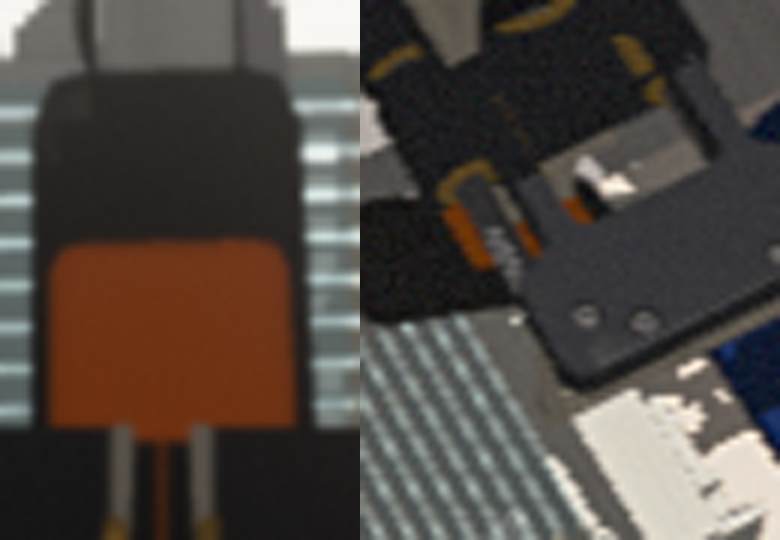

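Left pane: the button's near edge is at row 240. Right pane: the finger covers the button's middle, with orange visible on both sides. I'll check numerically whether the grip has moved, using its leftmost end, which stays visible in the scene view.

```bash
python3 - <<'E'
import cv2,numpy as np
from h import *
a=cv2.imread("pics/scene0.png");b=cv2.imread("pics/s5f.png")
# grip end patch 262..282 x 283..312
T=a[283:312,262:284]
for nm,im in(("s0",a),("now",b)):
    R=im[270:330,250:296];r=cv2.matchTemplate(R,T,cv2.TM_SQDIFF);print(nm,cv2.minMaxLoc(r)[::2],"base(12,13)")
    g=im[275:325,255:300].max(2)<60
    ys,xs=np.nonzero(g[:,:30]);print(xs.min()+255,ys.min()+275,ys.max()+275)
    h=cv2.cvtColor(im,cv2.COLOR_BGR2HSV);m=cv2.inRange(h,(3,150,90),(16,255,255))[270:320,270:320]
    ys,xs=np.nonzero(m);print("orange",xs.min()+270,xs.max()+270,ys.min()+270,ys.max()+270)
for q in(.0965,.15,.2):print(q,[proj("scene",pt((410.5,136.3),.0073,q,211,0,0)).round(1),proj("scene",pt((410.5,136.3),.0073,q,185,12,21)).round(1),proj("scene",pt((410.5,136.3),.0073,q,185,12,14)).round(1)])
E
```

```text
s0 (0.0, (12, 13)) base(12,13)
265 288 309
orange 282 308 282 298
now (2743679.0, (11, 13)) base(12,13)
264 275 308
orange 284 307 288 298
0.0965 [array([267.3, 300.1]), array([290.3, 296.4]), array([288. , 299.1])]
0.15 [array([263.9, 304.5]), array([286.6, 300.4]), array([284.6, 303. ])]
0.2 [array([261.1, 308.5]), array([283.5, 304. ]), array([281.6, 306.6])]
```

The grip hasn't moved, within 1 px. I'll go straight down a little further and watch the force.

Call:
carry_out(
  rows=[
    [0,0,-2,0],
    [0,0,-4,0],
    [0,0,-4,0],
  ],
)

```text
time: 4.42
tool_pos: [540.2, 137.8, 177.7]
tcp_rot: [-1.976, 1.568, -0.397]
contact_force: [2.2, -0.7, 4.8]
grip_width: 0.2
```

```bash
python3 - <<'E'
from h import *
import cv2
for i in range(4):
    o=get_obs();a=capture("wrist");print(o['time'],o['tool_pos'].round(2),o['contact_force'].round(2),o['moment'].round(3),o['tau'].round(2))
E
```

```text
4.4167 [540.21 137.84 177.67] [ 2.24 -0.75  4.77] [ 0.015 -0.276  0.024] [  0.18 -43.81 -21.69  -0.     0.57   0.  ]
4.4667 [540.08 137.84 177.76] [1.34 0.33 5.19] [ 0.043 -0.31  -0.017] [  0.17 -43.75 -21.71   0.     0.58   0.  ]
4.5167 [539.98 137.85 177.81] [ 1.06 -0.07  5.24] [ 0.113 -0.409 -0.026] [ 2.000e-01 -4.375e+01 -2.160e+01  1.000e-02  7.000e-01  0.000e+00]
4.5667 [539.98 137.82 177.8 ] [ 2.81 -0.16  4.34] [ 0.027 -0.477  0.048] [ 2.300e-01 -4.372e+01 -2.143e+01  2.000e-02  8.100e-01  0.000e+00]
```

```bash
python3 - <<'E'
from h import *
import cv2
o=get_obs();a=capture("scene")[:,:,::-1].copy();cv2.imwrite("pics/s6f.png",a)
cr=cv2.resize(a[215:315,255:375],None,fx=6.6,fy=6,interpolation=cv2.INTER_CUBIC)
p=o['tool_pos']
def d(P,c):
    u=(proj("scene",np.array(P))-(255,215)+.5)*(6.6,6)-.5;cv2.circle(cr,(int(u[0]),int(u[1])),3,c,-1)
for x in(-9.5,9.5):
    for y in(-19,19):d(p+(x,y,0),(0,255,0))
d(p,(255,0,255))
for y in(-19,19):d(p+(0,y,66),(255,255,0))
cv2.imwrite("pics/s6.png",np.clip(cr.astype(float)*1.6,0,255).astype(np.uint8))
E
```

```text
(no output)
```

View pics/s6.png

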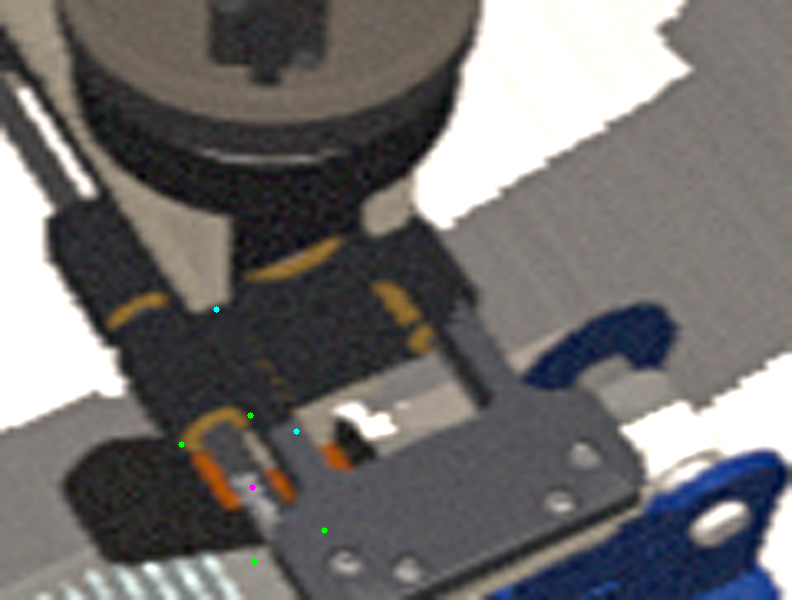

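Contact is real now, about 5 N upward at the tip. The image shows the finger over the button and the grip unmoved. I'll push on along the button's axis.

Call:
carry_out(
  rows=[
    [1,0,-1.5,0],
    [2,0,-3,0],
    [3,0,-4.5,0],
    [3.5,0,-5.5,0],
    [3.5,0,-5.5,0],
  ],
)

```text
time: 5.08
tool_pos: [543.9, 138.0, 172.8]
tcp_rot: [-1.839, 1.568, -0.26]
contact_force: [0.2, 0.3, 7.0]
grip_width: 0.2
```

```bash
python3 - <<'E'
from h import *
import cv2
a=cv2.imread("pics/scene0.png");T=a[283:312,262:284]
for i in range(2):
    o=get_obs();b=capture("scene")[:,:,::-1];print(o['time'],o['tool_pos'].round(2),o['contact_force'].round(2),o['moment'].round(3))
R=b[270:335,240:296];r=cv2.matchTemplate(R,T,cv2.TM_SQDIFF);print(cv2.minMaxLoc(r)[::2],"base(22,13)")
E
```

```text
5.0833 [543.9  137.96 172.78] [0.17 0.27 6.96] [ 0.028 -0.106  0.003]
5.1333 [543.85 137.96 172.82] [ 0.62 -0.43  7.72] [ 0.044 -0.23   0.012]
(3221638.0, (21, 13)) base(22,13)
```

It is pressed: about 7.5 N, with the lever still up. Next I'll swing along the arc with slight overpress.

Call:
carry_out(
  rows=[
    [3,0,-5,0],
    [6,0,-8.5,0],
    [8,0,-11.5,0],
    [10.5,0,-15,0],
    [12.5,0,-18,0],
    [14.5,0,-21.5,0],
    [16.5,0,-25,0],
    [18.5,0,-28.5,0],
    [20.5,0,-32,0],
    [22,0,-35.5,0],
    [24,0,-39,0],
    [25.5,0,-43,0],
    [27,0,-46.5,0],
    [28,0,-50,0],
    [29.5,0,-54,0],
    [31,0,-58,0],
    [32,0,-61.5,0],
    [33,0,-65.5,0],
    [34,0,-69,0],
    [34.5,0,-73,0],
  ],
)

```text
time: 6.85
tool_pos: [581.0, 138.6, 101.2]
tcp_rot: [-1.525, 1.561, 0.054]
contact_force: [4.6, 1.8, 8.3]
grip_width: 0.8
```

Call:
carry_out(
  rows=[
    [0,0,-4,0],
    [0.5,0,-7,0],
    [0.5,0,-10,0],
    [0.5,0,-13,0],
    [1,0,-16,0],
    [1,0,-16,0],
  ],
)

```text
time: 7.35
tool_pos: [583.8, 138.7, 85.9]
tcp_rot: [-1.509, 1.557, 0.07]
contact_force: [3.6, -0.6, 5.6]
grip_width: 0.3
```

```bash
python3 - <<'E'
from h import *
import cv2
o=get_obs();a=capture("scene")[:,:,::-1];print(o['time'],o['tool_pos'].round(2),o['contact_force'].round(2),o['moment'].round(3))
w=capture("wrist")[:,:,::-1]
cv2.imwrite("pics/s7.png",np.hstack([cv2.resize(a[240:360,230:370],(500,430),interpolation=2),cv2.resize(w[100:272,220:340],(300,430))]))
E
```

```text
7.35 [583.83 138.69  85.9 ] [ 3.59 -0.56  5.57] [ 0.059 -0.662  0.027]
```

View pics/s7.png

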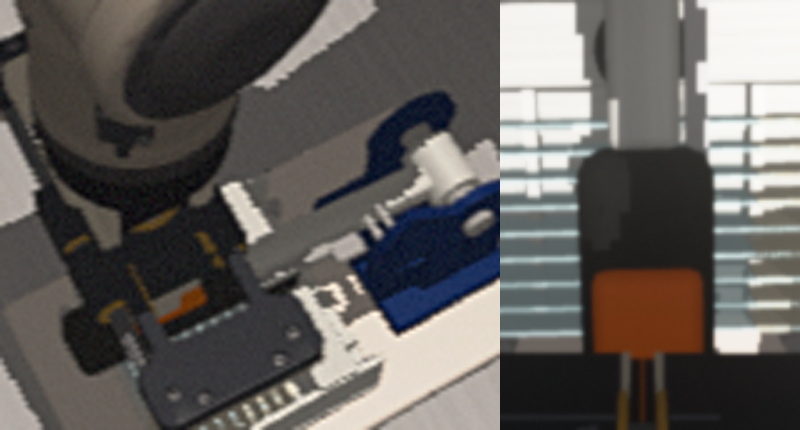

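The lever is nearly level, still carried by the finger with the button at wrist crop (648,310). I'll find the stop.

Call:
carry_out(
  rows=[
    [0,0,-2.5,0],
    [0,0,-4.5,0],
    [0,0,-6.5,0],
    [0,0,-6.5,0],
  ],
)

```text
time: 7.78
tool_pos: [584.5, 138.7, 79.8]
tcp_rot: [-1.513, 1.556, 0.066]
contact_force: [2.5, 0.9, 5.5]
grip_width: 0.4
```

Call:
carry_out(
  rows=[
    [0,0,-2,0],
    [0,0,-4,0],
    [0,0,-4,0],
  ],
)

```text
time: 8.03
tool_pos: [585.1, 138.7, 76.1]
tcp_rot: [-1.512, 1.554, 0.067]
contact_force: [1.3, -0.3, 4.7]
grip_width: 0.4
```

Call:
carry_out(
  rows=[
    [0,0,-2,0],
    [0,0,-4,0],
    [0,0,-5,0],
    [0,0,-5,0],
  ],
)

```text
time: 8.37
tool_pos: [585.7, 138.8, 71.4]
tcp_rot: [-1.508, 1.553, 0.071]
contact_force: [2.1, 0.4, 4.6]
grip_width: 0.6
```

```bash
python3 - <<'E'
from h import *
import cv2
o=get_obs();print(o['time'],o['tool_pos'].round(2),o['contact_force'].round(2),o['tcp_rot'])
a=capture("scene")[:,:,::-1];cv2.imwrite("pics/s8.png",a)
b=cv2.imread("pics/s7.png")
for q in (.55,.6,.65,.7):print(q,proj("scene",pt((410.5,136.3),.0073,q,211,0,11)).round(1),proj("scene",pt((410.5,136.3),.0073,q,211,0,-11)).round(1))
g=a[290:370,235:265].max(2)<45
ys,xs=np.nonzero(g);print(xs.min()+235,ys.min()+290,ys.max()+290)
E
```

```text
8.3667 [585.73 138.75  71.36] [2.09 0.38 4.58] [-1.50818891  1.55272005  0.07080804]
0.55 [250.6 329.4] [249.6 335.3]
0.6 [250.  332.3] [249.6 337.8]
0.65 [249.6 335. ] [249.8 340.2]
0.7 [249.5 337.6] [250.3 342.4]
239 290 347
```

Call:
carry_out(
  rows=[
    [0,0,-2,0],
    [0,0,-4,0],
    [0,0,-6,0],
    [0,0,-6,0],
  ],
)

```text
time: 8.75
tool_pos: [586.3, 138.8, 66.8]
tcp_rot: [-1.509, 1.551, 0.07]
contact_force: [-0.9, -0.2, 12.8]
grip_width: 0.4
```

Call:
carry_out(
  rows=[
    [0,0,-2,0],
    [0,0,-4,0],
    [0,0,-4,0],
  ],
)

```text
time: 9.0
tool_pos: [586.5, 138.8, 66.5]
tcp_rot: [-1.518, 1.549, 0.061]
contact_force: [-8.8, -1.5, 27.5]
grip_width: 0.7
```

The lever is hard on its stop: 27 N with no further travel. I'll release straight up, back off, and look.

Call:
carry_out(
  rows=[
    [0,0,6,0],
    [0,0,14,0],
    [0,0,30,0],
    [0,0,60,0],
    [0,0,100,0],
    [0,0,140,0],
    [0,30,170,0],
    [-20,60,170,0],
    [-40,90,170,0],
    [-60,120,170,0],
    [-80,150,170,0],
    [-100,180,170,0],
    [-120,210,170,0],
    [-140,240,170,0],
    [-160,270,170,0],
    [-180,300,170,0],
    [-200,320,170,0],
    [-200,320,170,0],
  ],
)

```text
time: 10.5
tool_pos: [381.9, 462.0, 235.2]
tcp_rot: [-1.54, 1.553, 0.044]
contact_force: [0.5, 0.9, 0.2]
grip_width: 0.5
```

```bash
python3 - <<'E'
from h import *
import cv2
o=get_obs();print(o['time'],o['tool_pos'].round(1),o['contact_force'].round(2))
a=capture("scene")[:,:,::-1];t=capture("top")[:,:,::-1]
cr=cv2.resize(a[265:355,230:370],None,fx=4,fy=4,interpolation=2).copy()
for c,z in(((0,255,0),21),((255,255,0),14)):
    for x in(145,185):
        for y in(-12,12):
            u=(proj("scene",pt((411.5,136.3),.0073,.7,x,y,z))-(230,265)+.5)*4-.5;cv2.circle(cr,(int(u[0]),int(u[1])),2,c,-1)
c=np.zeros((560,800,3),np.uint8);c[:360,:560]=cr;c[:520,570:800]=cv2.resize(t[140:270,165:250],(230,520))[:,:230];c[365:560,:280]=a[110:305,100:380]
cv2.imwrite("pics/fin.png",c)
E
```

```text
10.5 [381.9 462.  235.2] [0.48 0.85 0.18]
```

View pics/fin.png

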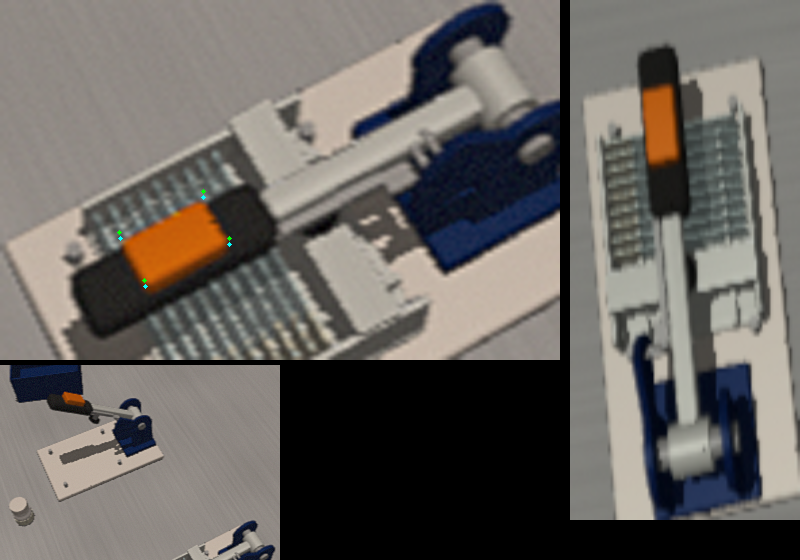

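```bash
python3 - <<'E'
from h import *
import cv2
obs={}
for n,roi in(("top",(160,140,260,260)),("scene",(230,265,330,355))):
    im=capture(n)[:,:,::-1];h=cv2.cvtColor(im.copy(),cv2.COLOR_BGR2HSV);m=cv2.inRange(h,(3,150,90),(16,255,255))
    x0,y0,x1,y1=roi;ys,xs=np.nonzero(m[y0:y1,x0:x1]);hull=cv2.convexHull(np.c_[xs+x0,ys+y0].astype(np.int32))
    obs[n]=(len(xs),xs.mean()+x0,ys.mean()+y0)
    for q in(.5,.6,.7):
        for z in(21,14):
            P=[proj(n,pt((410.5,136.3),.0073,q,x,y,w)) for x in(145,185) for y in(-12,12) for w in(11,z)]
            H=cv2.convexHull(np.array(P,np.float32));M=cv2.moments(H);print(n,q,z,round(cv2.contourArea(H)),round(M['m10']/M['m00'],1),round(M['m01']/M['m00'],1))
    print(n,"OBS",obs[n])
o=get_obs();print(o['time'],o['dq'].round(3))
E
```

```text
top 0.5 21 267 196.6 169.7
top 0.5 14 251 196.9 169.9
top 0.6 21 260 197.8 170.0
top 0.6 14 241 198.1 170.3
top 0.7 21 251 199.1 171.1
top 0.7 14 229 199.4 171.5
top OBS (218, np.float64(197.78899082568807), np.float64(170.71559633027522))
scene 0.5 21 397 276.8 315.0
scene 0.5 14 335 276.4 316.0
scene 0.6 21 390 274.8 319.9
scene 0.6 14 336 274.7 320.9
scene 0.7 21 378 273.8 324.4
scene 0.7 14 332 273.8 325.3
scene OBS (337, np.float64(273.2818991097923), np.float64(326.09792284866467))
10.7 [-0.02  -0.004 -0.003  0.003 -0.003  0.001]
```

```bash
python3 - <<'E'
from h import *
import cv2
for n,roi in(("top",(160,140,260,260)),("scene",(255,255,330,355))):
    h=cv2.cvtColor(cv2.imread(f"pics/{n}0.png"),cv2.COLOR_BGR2HSV);m=cv2.inRange(h,(3,150,90),(16,255,255))
    x0,y0,x1,y1=roi;k=(m[y0:y1,x0:x1]>0).sum()
    for z in(21,14):
        P=[proj(n,pt((410.5,136.3),.0073,.09,x,y,w)) for x in(145,185) for y in(-12,12) for w in(11,z)]
        print(n,z,k,k/cv2.contourArea(cv2.convexHull(np.array(P,np.float32))))
E
```

```text
top 21 266 0.8536633256215365
top 14 266 0.9469018198197049
scene 21 322 0.867473544506456
scene 14 322 1.1553485689492269
```

Calibrated against the start pictures, where the button is known to be out, the silhouette ratios (0.87/0.89 now, 0.85/0.87 then) match "out". Handing in.

```bash
python3 -c "
from plant import *
print(close_job())"
```

```text
the job is handed in; nothing more can be done
None
```

I locked the loaded (left) station. With closed fingers I pressed the orange button in while the lever was still up, and swung the lever down along its arc. At the stop the force rose to 27 N with no further travel. I then lifted straight off and backed away; the job was handed in at about 10.7 s.

**Last checks:**
- **Lever:** the pictures put it at about 0.7 rad, on its stop.
- **Button:** the size of its orange area fits sprung out, at 0.87 and 0.89 of the model. At the start, when it was known to be out, the ratios were 0.85 and 0.87. If it were still pressed, they would be about 0.95 and 1.01.
- **Idle lever:** it looks raised in the last picture, and the arm stayed well clear of it.
- **Contact:** the gripper was well away from everything, with about 1 N on the force sensor, which is at noise level.

**What disagreed:**
- **Contact height:** contact came about 20 mm lower in reported TCP height than the camera fit predicted, and I found no cause. I located both the button and the stop by force instead.
- **Starting angle:** my fit gave 0.097 rad for the raised lever, slightly above the stated maximum of 0.08.
- **Button on the way:** I could not read the button's depth directly. I inferred it was pressed from about 7 N with the lever unmoved, and from the ratchet letting the lever go all the way down.

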